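# Index the sample carousel and hold up the tall jar

## Robot

A 6-joint arm with a two-finger parallel gripper is mounted at the origin on the work surface. World frame = base frame: x ahead of the robot, y to its left, z up, the work surface at z = 0. Lengths are in mm, angles in rad, forces in N, time in s.
With the tool pointing down it reaches from about 350 to 775 mm from the base axis. Payload 5.5 kg.
Tool frame: the origin (TCP) lies midway between the tips of the shut fingers; the grasp point (between the pads) lies 19 mm behind it (env.grip_point_offset is the distance from the TCP to the grasp point, in mm); z points along the fingers, x is the direction in which the jaws open and shut, and the axes are right-handed (so a half turn about z gives the same grasp; the last joint's range is limited). The gripper opens to 85 mm and grips with 20 to 120 N. Pads are 22 mm wide; open, the fingers measure 114 mm over their backs; the gripper's body (76 mm by 85 mm) begins 54 mm behind the grasp point. The pads swing forward as they close: fully open they stand 13 mm farther back than shut.
Start: joints at [-1.337, 0.313, 0.046, 1.304, 0, 1.431], TCP at [209.963, -535.339, 231.323] pointing down, gripper open.
Joint ranges: [-2.76, 2.76], [-0.86, 1.69], [-1.03, 1.26], [-2.2, 2.34], [-1.47, 1.5], [-3.14, 3.14]. Speed limits (rad/s): [2.57, 2.57, 3.14, 3.14, 3.14, 3.14].

## Interface

Orientations are given as a rotation vector (axis times angle).
In Python, from station import env gives the robot as it stands.
- The arm moves only by the shell command python3 -m inch 'ROWS' [FORCE]. ROWS is JSON, a list of rows, each a list of 5 numbers: the shift along the world's x, y, z each as a share of 3 cm, from -1 to 1, then the turn about the world's z as a share of pi/2 rad, from -1 to 1, then the opening, from -1 (shut) to 1 (fully open). In form: [[dx, dy, dz, spin, grip], ...]. A call has 1 to 12 rows; each row shifts and turns the pose as measured when the row begins; what a row does not reach is not made up. A row lasts 1/12 s, in which the tool goes at most 41.7 mm and 7.16 degrees, less where a joint would pass 70% of its speed; a pose out of reach is approached as far as the arm can. A call with a number of a shift or a turn outside -1 to 1 is refused whole. A call with a gripper value outside its range is refused whole. The fingers move at their own pace and stop on an object; FORCE is the grip in N (left out, the last holds). Time passes only in rows, so rows that do not move let the fingers close. It gives the time, the measured TCP pose, the force and the opening at its end, in the units of the state.
- env.sense(): the state, without advancing time (a new reading comes with each control period).
- env.read_camera(name): name is "scene" or "top"; returns a dict with "pixels" (480x640x3 uint8, red, green, blue), "vertical_fov" (degrees; the focal length in pixels is half the picture's height over the tangent of half this angle, whatever the lens; pixels are square), "cx", "cy" (the principal point, pixels), "cam_to_world" (4x4, takes a point from camera to world coordinates). Camera axes: x right, y down, z forward; pixel columns grow to the right and rows downward; lengths in mm; the calibration is good to about 2 mm. A picture is of the moment at which its call begins. There is no depth.
- env.close_job(): hands the job in, once; it reports no verdict.
The state is a dict: "clock": time; "qpos": joint angles; "joint_velocities": joint speeds; "effort": joint torques, N m; "tcp_pos": TCP position; "tool_rot": TCP orientation; "contact_force": force on the tool from outside, world axes, zero at the start; "ft_torque": the same for the moment, N m; "finger_gap": opening from 0.0 (shut) to 1.0 (fully open).
Only numpy, scipy, OpenCV 4.12 (cv2) and the standard library are available. Lean on these libraries where they do the work, as an engineer would, in place of code of your own. Each camera call takes 0.05 s, during which the arm holds its last target.

## Task

Turn the sample carousel one click so that the tall jar stands in the gap of the retaining rail, settled in its detent. Then grip the jar and lift it straight up until its bottom is higher than the rail, and finish while holding it there in the air above the gap, upright and still, touching nothing but the gripper. Keep the short pots upright in their pockets, leave the carousel where it clicked, and do not disturb the bottle or the tape measure on the bench.

Things in the scene. Friction and masses are not known exactly. Their poses are not given: they have to be found in the camera images.
- sampler: Sample carousel: fixed round base 310 mm across, 48 mm high, a grey box 105 mm high at its own +x side. Origin: on the axis at bench height, z up; may stand turned. On it turns a grey disc 274 mm across, top at height 65 mm, with six pockets 60 degrees apart, centres 100 mm from the axis: round rims 30 mm high, 45 mm wide inside
- rail_back (a point): Middle of the fixed retaining rail (8 mm steel bar, axis at height 166 mm, top 170 mm), at its back. The rail is an arc over the pockets, 100 mm from the carousel axis, on three thin posts 146 mm from the axis; it stops tall jars from being lifted. It is open only at the gap: 50 degrees to either side of the sampler's own -x direction
- loading_place (a point): Point on the disc's top at the middle of the gap, 100 mm from the axis in the sampler's own -x direction, 65 mm above the bench: where the centre of the jar's underside must be before it is lifted. It does not turn with the disc
- bar_grip (a point): Middle of the grip of the black bar on top of the carousel's hub, on the axis, 180 mm above the bench. The bar is 56 mm long along this point's own x (the sampler's x at the start), 14 mm wide along y, from 155 to 195 mm height; the hub below is 40 mm across. The point turns with the carousel
- carousel (a joint): Angle of the carousel, rad, growing anticlockwise seen from above. It starts at 0; detents at -1.047, 0 and 1.047 (one click is 60 degrees, either way), stops at -1.2 and 1.2. A click takes about 0.2 N m when turned slowly; near a detent (within about 0.3 rad) the disc pulls itself in and stays
- tall_jar: Tall round screw-lid jar, 42 mm across over its whole length and 90 mm high, about 0.16 kg, all white, a thin dark seam under its 24 mm high lid. Origin: centre of its underside; z up along the jar. It stands in a pocket next to the gap, on one side or the other
- pot_a: Short round pot of the same make, 42 mm across and 48 mm high, in another pocket of the carousel. Origin: centre of its underside; z up. Stays in its pocket
- pot_b: Second short pot, the same as the first, in a pocket on the side away from the gap. Origin: centre of its underside; z up. Stays in its pocket
- bottle: White closed bottle 60 mm across, 160 mm high, standing on the bench to the side. Origin: centre of its underside
- tape_case: Grey tape measure case 60 x 60 x 32 mm lying on the bench to the side. Origin: centre of its underside
Mind the look-alikes: they are no part of the job. Leave any blue look-alike of the tall_jar alone.

How it is judged:
By the outcome, as a careful person would: the job done as asked, in the order asked, and still so for the second after the job is handed in, while the arm keeps its last pose, push and grip.
It also fails if it takes over 51 s, if anything falls off the work surface, if the arm or the gripper's body presses on something with over 40 N, if the wrist force passes 120 N, or if a joint passes its speed limit or range.

## Working session

There is one attempt and no reset: what is moved stays moved. The work goes in short steps, Python scripts to look and compute and a shell command to move; the robot and the scene stay as the last step left them, time stands still between calls to the robot, and variables do not carry over. Pictures are saved under pics/ and viewed, and the job is handed in when it is done.

```bash
ls; mkdir -p pics
python3 - <<'E'
from station import env
import cv2
print(env.sense())
for n in("scene","top"):
    d=env.read_camera(n); cv2.imwrite(f"pics/{n}0.png",d["pixels"][:,:,::-1]); print(n,d["vertical_fov"],d["cx"],d["cy"],d["cam_to_world"])
E
```

```text
pics
{'clock': 0.0, 'qpos': array([-1.33662547e+00,  3.14001661e-01,  4.49419516e-02,  1.30359526e+00,
       -3.97214930e-06,  1.43115944e+00]), 'joint_velocities': array([-0.00010438,  0.00111422,  0.00127001, -0.00038864, -0.00223631,
        0.00055832]), 'effort': array([-3.00105721e-04, -4.80627251e+01,  2.98533207e+01,  1.92318106e-02,
       -2.71779854e-04,  6.46060272e-06]), 'tcp_pos': array([ 209.81526047, -534.78634101,  230.39301752]), 'tool_rot': array([-2.59450482e+00,  1.76926712e+00,  2.16300542e-03]), 'contact_force': array([-0.47914902,  1.14017299, -0.95035907]), 'ft_torque': array([-0.02117782,  0.01445495, -0.00692155]), 'finger_gap': 0.9976162967714214}
scene 52.76961731068652 315.310853868113 246.22152198538146 [[ 6.26360909e-03  7.84429914e-01 -6.20185841e-01  1.23447322e+03]
 [ 9.99955954e-01 -5.78218883e-04  9.36777436e-03  3.15434195e+00]
 [ 6.98975927e-03 -6.20217200e-01 -7.84398985e-01  9.71676180e+02]
 [ 0.00000000e+00  0.00000000e+00  0.00000000e+00  1.00000000e+00]]
top 57.580275177232785 322.4742340003936 240.9834945826624 [[-1.41462158e-02 -9.98518715e-01  5.25381771e-02  4.66585771e+02]
 [-9.99890162e-01  1.43588709e-02  3.67236409e-03  1.53787113e+01]
 [-4.42131318e-03 -5.24804564e-02 -9.98612164e-01  1.41421846e+03]
 [ 0.00000000e+00  0.00000000e+00  0.00000000e+00  1.00000000e+00]]
```

View pics/scene0.png

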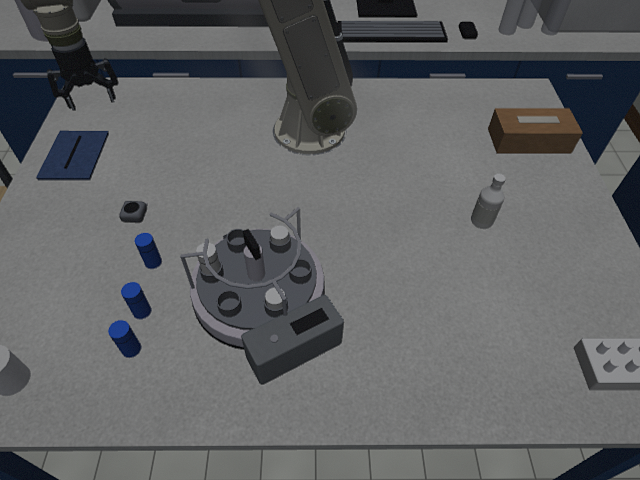

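View pics/top0.png

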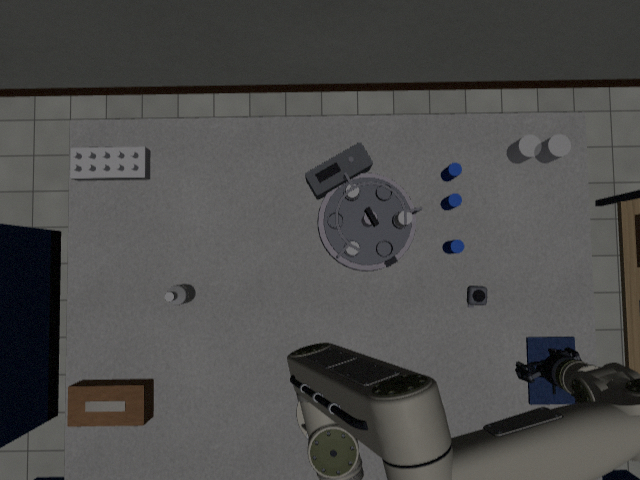

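```bash
cat > h.py <<'E'
import numpy as np, cv2
from station import env
def cam(n):
    d=env.read_camera(n); d["f"]=240/np.tan(np.radians(d["vertical_fov"])/2); return d
def ray(d,u,v,z):
    T=np.array(d["cam_to_world"]); r=T[:3,:3]@np.array([(u-d["cx"])/d["f"],(v-d["cy"])/d["f"],1]); o=T[:3,3]
    return o+r*(z-o[2])/r[2]
def proj(d,P):
    T=np.array(d["cam_to_world"]); p=T[:3,:3].T@(np.array(P)-T[:3,3]); return d["cx"]+d["f"]*p[0]/p[2], d["cy"]+d["f"]*p[1]/p[2]
def crop(d,u0,v0,u1,v1,name,k=6):
    a=d["pixels"][v0:v1,u0:u1,::-1]; cv2.imwrite(name,cv2.resize(a,None,fx=k,fy=k,interpolation=cv2.INTER_CUBIC))
E
python3 - <<'E'
from h import *
d=cam("top"); crop(d,300,138,425,278,"pics/t1.png",4.2 and 4)
s=cam("scene"); crop(s,175,195,355,385,"pics/s1.png",3)
for p in [(367,222)]: print(ray(d,*p,65))
E
```

```text
[ 594.49623401 -118.47855872   65.        ]
```

View pics/t1.png

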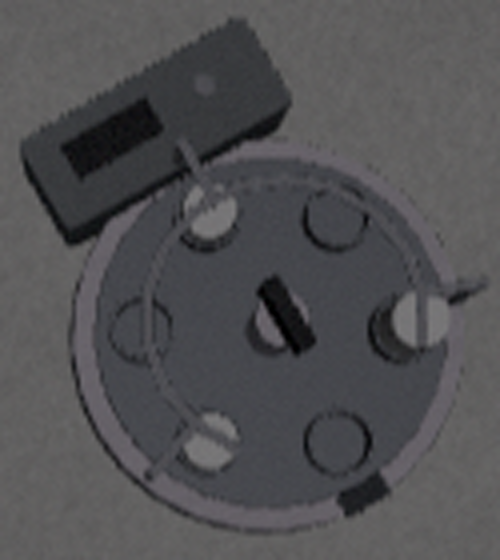

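View pics/s1.png

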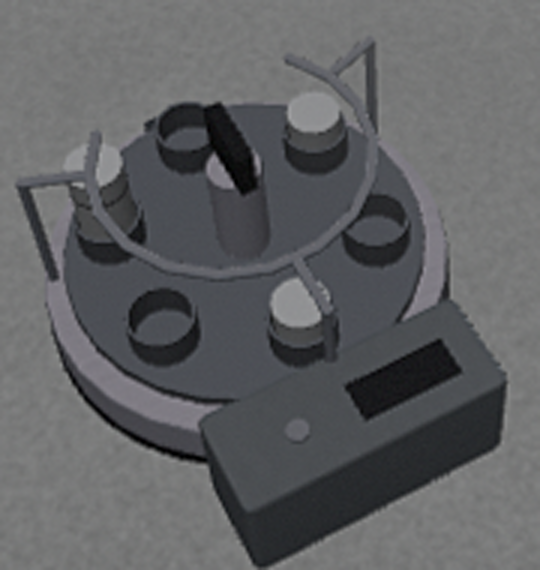

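Run:
```python
from h import *
from scipy.optimize import least_squares
d=cam("top"); s=cam("scene")
# (cam,u,v,z,pocket deg or None=axis)
T=lambda x,y:(300+x/4-.4,138+y/4-.4); S=lambda x,y:(175+x/3-.3,195+y/3-.3)
obs=[(d,T(336,443),95,180),(d,T(336,219),95,300),(d,T(140,329),95,60),(d,T(210,441),113,120),(d,T(210,210),113,0),(d,T(421,318),155,240),(d,T(287,315),195,None)]
obs2=[(s,S(187,135),95,180),(s,S(163,318),95,300),(s,S(376,221),95,60),(s,S(314,112),113,120),(s,S(299,303),113,0),(s,S(95,163),155,240)]
def fit(o):
    pts=[ray(c,*uv,z)[:2] for c,uv,z,a in o]
    def r(p):
        e=[]
        for q,(c,uv,z,a) in zip(pts,o):
            t=p[:2]+(0 if a is None else 100*np.array([np.cos(p[2]+np.radians(a)),np.sin(p[2]+np.radians(a))])); e+=list(q-t)
        return np.array(e)
    R=least_squares(r,[594,-118,.5]); print(R.x,np.degrees(R.x[2])); print(r(R.x).reshape(-1,2).round(1))
    return R.x
fit(obs);fit(obs2);p=fit(obs+obs2)
print("load",p[:2]-100*np.array([np.cos(p[2]),np.sin(p[2])]))
```

```text
[ 5.98357438e+02 -1.17897912e+02  5.05800555e-01] 28.98023709966936
[[ 0.2  2.3]
 [-2.7  1.7]
 [-0.5  0.5]
 [ 0.6 -1.5]
 [ 0.8 -1.5]
 [ 2.  -1.4]
 [-0.5 -0.2]]
[ 6.01945167e+02 -1.20387926e+02  5.10725789e-01] 29.26243220185066
[[ 7.1  0.5]
 [ 0.4  1.4]
 [ 1.  -0.4]
 [-2.4 -0.3]
 [-1.7 -1.6]
 [-4.4  0.3]]
[ 6.00013313e+02 -1.19047149e+02  5.08254903e-01] 29.12086085551903
[[-1.6  3.7]
 [-4.4  2.7]
 [-1.9  1.6]
 [-0.9 -0.1]
 [-0.7 -0.5]
 [ 0.1 -0.2]
 [-2.1  1. ]
 [ 9.2 -1.1]
 [ 2.5  0.3]
 [ 2.7 -1.8]
 [-0.6 -1.8]
 [ 0.1 -2.7]
 [-2.2 -1. ]]
load [ 512.65380345 -167.71249729]
```

```bash
python3 -m inch '[[0,0,1,0.07,1],[0.3,0.3,0.7,0.075,1],[0.5,0.53,0,0.078,1],[0.5,0.53,0,0.078,1],[0.5,0.53,0,0.078,1],[0.5,0.53,0,0.078,1],[0.5,0.53,0,0.078,1],[0.5,0.53,0,0.078,1],[0.5,0.53,0,0.078,1],[0.5,0.53,0,0.078,1],[0.5,0.53,0,0.078,1],[0.5,0.53,0,0.078,1]]'
```

```text
clock: 1.3
tcp_pos: [371.1, -361.6, 282.0]
tool_rot: [3.106, 0.449, -0.007]
contact_force: [0.9, -1.2, -0.3]
finger_gap: 1.0
```

```bash
python3 -m inch '[[0.5,0.55,0,0.077,1],[0.5,0.55,0,0.077,1],[0.5,0.55,0,0.077,1],[0.5,0.55,0,0.077,1],[0.5,0.55,0,0.077,1],[0.5,0.55,0,0.077,1],[0.5,0.55,0,0.077,1],[0.5,0.55,0,0.077,1],[0.5,0.55,0,0.077,1],[0.5,0.55,0,0.077,1],[0.5,0.55,0,0.077,1],[0.5,0.55,0,0.077,1]]'
python3 -m inch '[[0.5,0.5,0,0.077,1],[0.4,0.4,0,0.077,1],[0.2,0.3,0,0.077,1],[0,0,0,0,1],[0,0,0,0,0.2]]'
python3 - <<'E'
from h import *
d=cam("top"); crop(d,300,138,425,278,"pics/t2.png",4)
print(env.sense()["qpos"])
E
```

```text
clock: 2.3
tcp_pos: [558.7, -151.7, 282.2]
tool_rot: [1.964, 2.444, -0.001]
contact_force: [0.3, -1.0, 1.1]
finger_gap: 0.998
clock: 2.72
tcp_pos: [595.6, -109.6, 281.0]
tool_rot: [1.467, 2.772, 0.002]
contact_force: [-0.2, -1.1, -0.3]
finger_gap: 0.884
[-3.15177627e-01  3.64234821e-01  2.38840482e-01  1.44050058e+00
  8.50524505e-04 -9.12101816e-01]
```

View pics/t2.png

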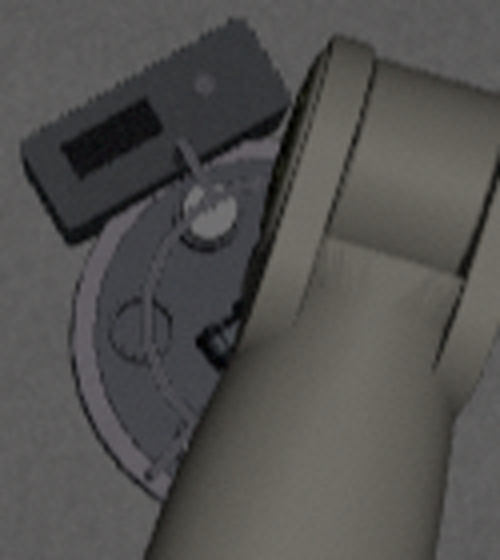

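```bash
python3 -m inch '[[0.1,-0.28,0,-0.058,0],[0,0,-0.6,0,0],[0,0,-0.6,0,0],[0,0,-0.5,0,0],[0,0,0,0,0],[0,0,0,0,0]]'
python3 - <<'E'
from h import *
s=cam("scene"); crop(s,175,150,375,350,"pics/s2.png",3)
q=env.sense(); print(q["tcp_pos"],q["tool_rot"])
for P in [(598.5,-118,180),(598.5,-118,195)]:
  print(proj(s,P))
E
```

```text
clock: 3.27
tcp_pos: [595.6, -123.6, 230.4]
tool_rot: [1.627, 2.678, 0.001]
contact_force: [-0.9, -0.2, -0.3]
finger_gap: 0.496
[ 595.51974449 -123.593831    230.31390339] [1.62715088e+00 2.67893434e+00 4.03095620e-04]
(np.float64(252.98453851941252), np.float64(242.5033044743903))
(np.float64(252.30364210190055), np.float64(237.97003140944568))
```

View pics/s2.png

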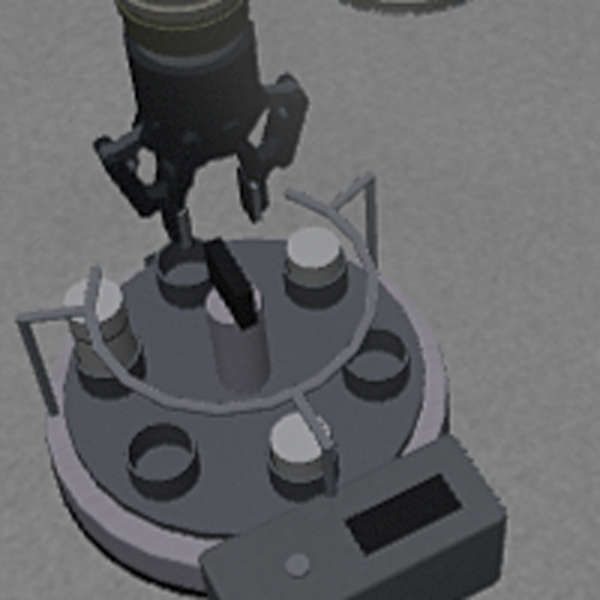

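```bash
python3 -m inch '[[0.08,0.15,-0.4,0.015,0],[0,0,-0.5,0,0],[0,0,-0.4,0,0],[0,0,0,0,0],[0,0,0,0,0]]'
```

```text
clock: 3.73
tcp_pos: [599.7, -121.8, 197.2]
tool_rot: [1.599, 2.685, 0.003]
contact_force: [-0.3, -0.5, 0.3]
finger_gap: 0.499
```

```bash
python3 -m inch '[[-0.04,0.1,-0.4,0,0],[0,0,-0.4,0,0],[0,0,-0.3,0,0],[0,0,0,0,0],[0,0,0,0,0]]'
python3 - <<'E'
from h import *
s=cam("scene"); crop(s,175,150,375,350,"pics/s3.png",3)
E
```

```text
clock: 4.15
tcp_pos: [601.5, -120.7, 170.5]
tool_rot: [1.598, 2.675, 0.006]
contact_force: [-0.6, 0.9, -0.7]
finger_gap: 0.503
```

View pics/s3.png

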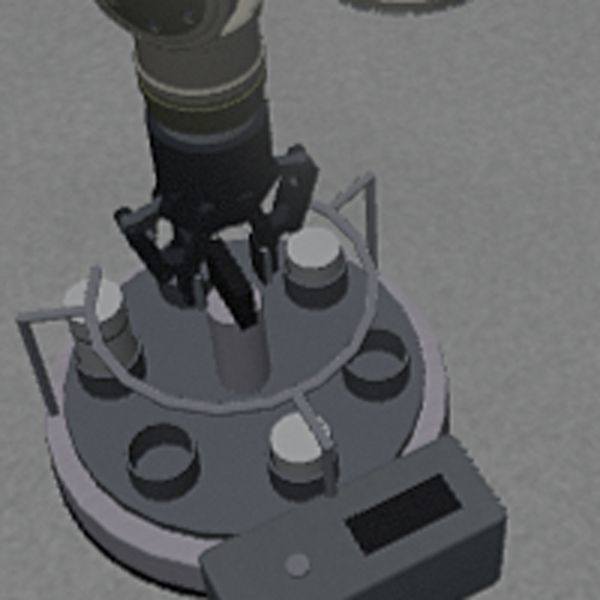

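```bash
python3 -m inch '[[-0.06,0.05,-0.2,0,0],[0,0,0,0,-0.5],[0,0,0,0,-1],[0,0,0,0,-1],[0,0,0,0,-1],[0,0,0,0,-1],[0,0,0,0,-1]]' 50
python3 - <<'E'
from h import *
q=env.sense(); print(q["contact_force"],q["ft_torque"])
E
```

```text
clock: 4.78
tcp_pos: [600.7, -119.9, 166.2]
tool_rot: [1.597, 2.672, 0.008]
contact_force: [0.5, -3.1, 0.5]
finger_gap: 0.155
[ 0.47780387 -3.14759285  0.48755751] [0.4120577  0.20200049 0.21906004]
```

```bash
python3 -m inch '[[0,0,0,-0.03,-1],[0,0,0,-0.03,-1],[0,0,0,-0.03,-1],[0,0,0,-0.03,-1],[0,0,0,-0.03,-1],[0,0,0,-0.03,-1]]'
python3 - <<'E'
from h import *
q=env.sense(); print(q["contact_force"],q["ft_torque"],np.degrees(2*np.arctan2(q["tool_rot"][1],q["tool_rot"][0])))
E
```

```text
clock: 5.28
tcp_pos: [600.8, -120.4, 166.2]
tool_rot: [1.97, 2.41, 0.002]
contact_force: [0.4, -2.4, -0.0]
finger_gap: 0.157
[ 0.37059607 -2.44178151 -0.01040532] [0.3499269  0.13508831 0.37442447] 101.49390459160635
```

```bash
python3 -m inch '[[0,0,0,-0.035,-1],[0,0,0,-0.035,-1],[0,0,0,-0.035,-1],[0,0,0,-0.035,-1],[0,0,0,-0.035,-1],[0,0,0,-0.035,-1],[0,0,0,-0.035,-1],[0,0,0,-0.035,-1],[0,0,0,-0.035,-1],[0,0,0,-0.035,-1],[0,0,0,-0.03,-1],[0,0,0,0,-1]]'
python3 - <<'E'
from h import *
q=env.sense(); print(q["contact_force"],q["ft_torque"],np.degrees(2*np.arctan2(q["tool_rot"][1],q["tool_rot"][0])))
E
```

```text
clock: 6.28
tcp_pos: [600.4, -121.4, 166.2]
tool_rot: [2.62, 1.685, -0.011]
contact_force: [-0.5, -1.5, -0.9]
finger_gap: 0.157
[-0.53502473 -1.45473565 -0.92141369] [ 0.37126888 -0.33566061 -0.08890481] 65.50226170398071
```

```bash
python3 -m inch '[[0,0,0,-0.035,-1],[0,0,0,-0.03,-1],[0,0,0,0,-1],[0,0,0,0,-1]]'
python3 - <<'E'
from h import *
q=env.sense(); print(q["contact_force"],q["ft_torque"],np.degrees(2*np.arctan2(q["tool_rot"][1],q["tool_rot"][0])))
E
```

```text
clock: 6.62
tcp_pos: [600.3, -121.6, 166.2]
tool_rot: [2.703, 1.55, -0.012]
contact_force: [-0.6, -0.8, -1.2]
finger_gap: 0.158
[-0.57637117 -0.83655205 -1.16862068] [ 0.39242327 -0.4345889  -0.25938828] 59.67475525469755
```

```bash
python3 -m inch '[[0,0,0,0,-0.5],[0,0,0,0,0],[0,0,0,0,0],[0,0,0,0,0],[0,0,0.4,0,0],[0,0,0.7,0,0],[0,0,0.9,0,0],[0,0,1,0,0],[-0.5,-0.5,0.5,0,0],[-0.9,-0.6,0,0,1],[-0.9,-0.6,0,0,1],[0,0,0,0,1]]'
python3 - <<'E'
from h import *
s=cam("scene"); crop(s,175,150,375,350,"pics/s4.png",3)
d=cam("top"); crop(d,300,138,425,278,"pics/t4.png",4)
q=env.sense(); print(q["contact_force"],q["ft_torque"],np.degrees(2*np.arctan2(q["tool_rot"][1],q["tool_rot"][0])))
E
```

```text
clock: 7.62
tcp_pos: [529.1, -171.5, 275.3]
tool_rot: [2.689, 1.571, -0.017]
contact_force: [0.1, 0.6, 0.0]
finger_gap: 0.901
[ 0.14047717  0.39053976 -0.18371427] [ 0.02789447 -0.01169728 -0.00950462] 60.65967304507295
```

View pics/s4.png

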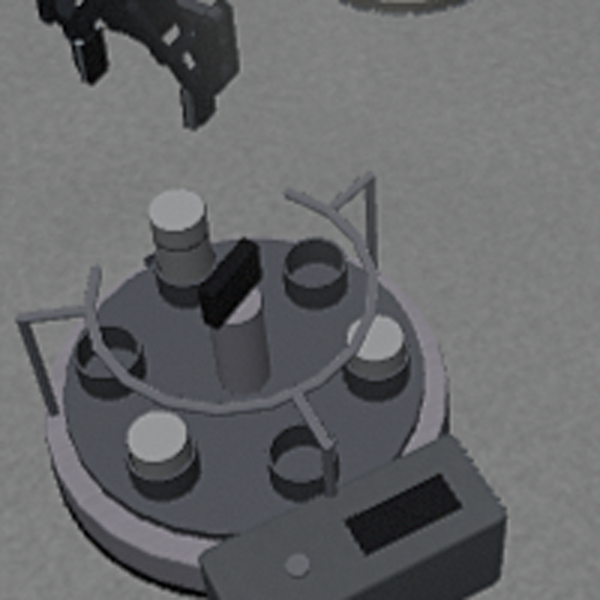

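View pics/t4.png

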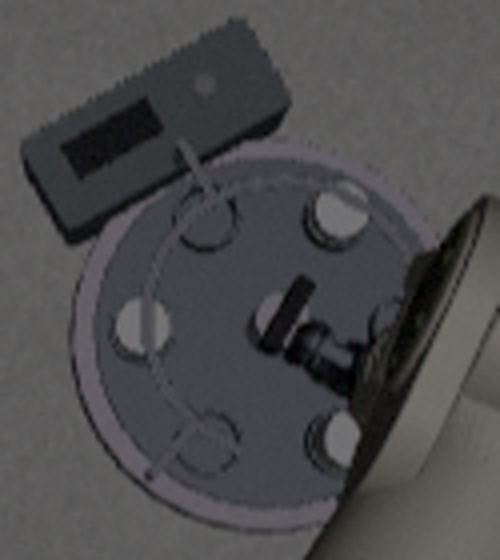

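Run:
```python
from h import *
s=cam("scene"); print(ray(s,234,220.7,155), env.sense()["tcp_pos"])
g=s["pixels"].astype(int); m=((g.min(2)>125)).astype(np.uint8)[190:260,200:280]
n,l,st,c=cv2.connectedComponentsWithStats(m)
for i in range(1,n):
  if st[i,4]>30: print(st[i],c[i]+[200,190], ray(s,*(c[i]+[200,190]),155))
```

```text
[ 515.68327663 -168.95735999  155.        ] [ 532.27377827 -169.66207591  274.44019749]
[  0   0  22  17 143] [208.34965035 197.30769231] [ 443.04441285 -235.83970437  155.        ]
[ 17   0  39  17 185] [232.94594595 196.23243243] [ 439.52962026 -178.86901365  155.        ]
[61  1 12  7 32] [266.84375 193.6875 ] [ 431.17809141 -100.09792157  155.        ]
[60  8 15  6 31] [266.25806452 200.48387097] [ 453.20090096 -100.22837293  155.        ]
[ 24  18  19  19 233] [233.30472103 218.39914163] [ 508.79317772 -171.19401755  155.        ]
[44 22 12 19 63] [248.34920635 222.14285714] [ 519.98125994 -136.48231888  155.        ]
[17 33  9  8 36] [221.61111111 226.91666667] [ 534.02478634 -194.60205799  155.        ]
[  0  36  27  27 209] [211.69856459 237.79904306] [ 565.21742043 -212.60692162  155.        ]
[51 57 11 11 46] [257.04347826 252.19565217] [ 604.88976576 -111.24759436  155.        ]
```

```bash
python3 -m inch '[[-0.3,0.03,0,-0.07,1],[-0.3,0,0,-0.078,1],[0,0,-0.3,-0.078,1],[0,0,-0.4,-0.078,1],[0,0,-0.4,-0.03,1],[0,0,-0.3,0,1],[0,0,0,0,1],[0,0,0,0,1]]'
python3 - <<'E'
from h import *
q=env.sense(); print(np.degrees(2*np.arctan2(q["tool_rot"][1],q["tool_rot"][0])))
E
```

```text
clock: 8.43
tcp_pos: [520.0, -163.8, 228.2]
tool_rot: [3.012, 0.811, -0.024]
contact_force: [-0.2, -0.4, 0.5]
finger_gap: 0.998
30.154629077808675
```

```bash
python3 -m inch '[[-0.23,-0.16,0,0,1],[0,0,-0.3,0,1],[0,0,-0.4,0,1],[0,0,-0.3,0,1],[0,0,0,0,1],[0,0,0,0,1]]'
python3 - <<'E'
from h import *
s=cam("scene"); crop(s,175,150,375,350,"pics/s5.png",3)
d=cam("top"); crop(d,300,138,425,278,"pics/t5.png",4)
E
```

```text
clock: 8.93
tcp_pos: [513.8, -169.4, 197.7]
tool_rot: [3.008, 0.818, -0.02]
contact_force: [-0.3, 0.3, 0.2]
finger_gap: 0.997
```

View pics/s5.png

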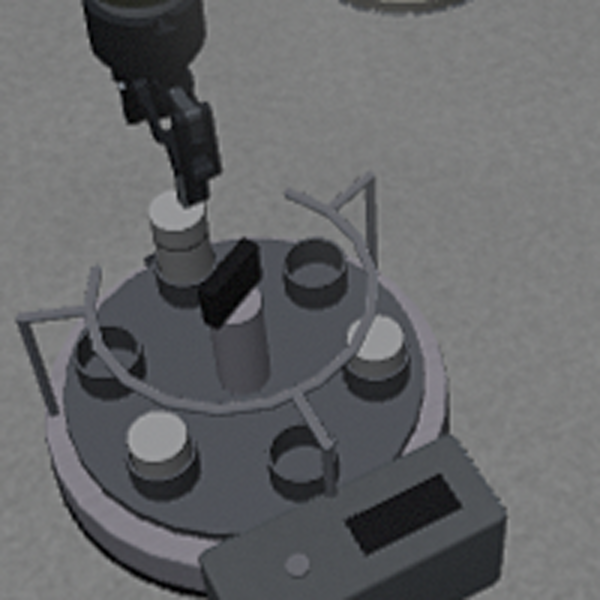

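```bash
python3 -m inch '[[0,0,-0.3,0,1],[0,0,-0.4,0,1],[0,0,-0.4,0,1],[0,0,-0.3,0,1],[0,0,0,0,1],[0,0,0,0,1]]'
```

```text
clock: 9.53
tcp_pos: [515.5, -170.2, 155.3]
tool_rot: [3.005, 0.817, -0.014]
contact_force: [0.7, -0.6, 0.2]
finger_gap: 1.001
```

```bash
python3 -m inch '[[-0.09,0.05,-0.3,0,1],[0,0,-0.4,0,1],[0,0,-0.4,0,1],[-0.03,0,-0.2,0,1],[0,0,0,0,1],[0,0,0,0,1]]'
python3 - <<'E'
from h import *
s=cam("scene"); crop(s,175,150,375,350,"pics/s6.png",3)
E
```

```text
clock: 10.03
tcp_pos: [512.4, -168.8, 115.7]
tool_rot: [3.002, 0.817, -0.009]
contact_force: [0.4, 0.3, 0.2]
finger_gap: 0.999
```

View pics/s6.png

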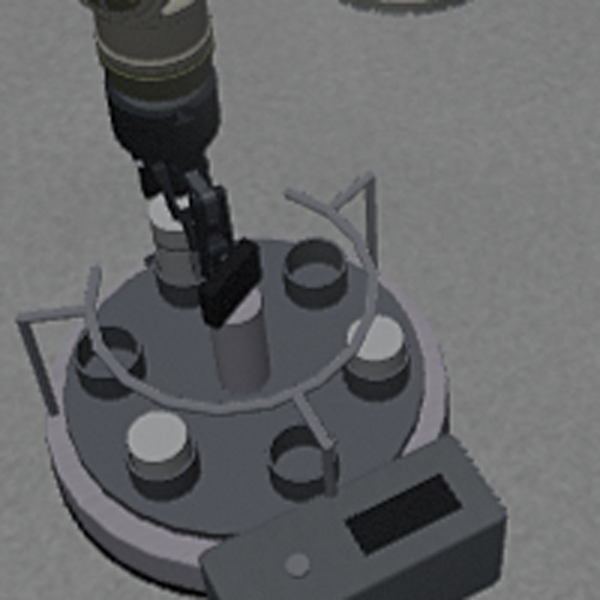

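```bash
python3 -m inch '[[0,0,0,0,0.3],[0,0,0,0,0.2],[0,0,0,0,0.1],[0,0,0,0,-0.05],[0,0,0,0,-0.2],[0,0,0,0,-0.3],[0,0,0,0,-0.3],[0,0,0,0,-0.3]]' 30
python3 - <<'E'
from h import *
q=env.sense(); print(q["contact_force"],q["ft_torque"])
E
```

```text
clock: 10.75
tcp_pos: [513.5, -169.4, 117.9]
tool_rot: [3.0, 0.817, -0.006]
contact_force: [0.2, 0.3, -0.6]
finger_gap: 0.484
[ 0.20325666  0.33912848 -0.62645606] [ 0.01901892 -0.01137222  0.03495367]
```

```bash
python3 -m inch '[[0,0,0,0,-1],[0,0,0,0,-1],[0,0,0,0,-1]]' 45
python3 -m inch '[[0,0,0.2,0,-1],[0,0,0.2,0,-1],[0,0,0.2,0,-1],[0,0,0,0,-1]]'
python3 - <<'E'
from h import *
s=cam("scene"); crop(s,175,150,375,350,"pics/s7.png",3)
E
```

```text
clock: 11.0
tcp_pos: [513.5, -169.4, 118.0]
tool_rot: [3.0, 0.816, -0.006]
contact_force: [0.0, -0.4, -0.9]
finger_gap: 0.478
clock: 11.33
tcp_pos: [513.0, -169.1, 137.1]
tool_rot: [3.001, 0.817, -0.007]
contact_force: [0.3, 0.6, -2.2]
finger_gap: 0.473
```

View pics/s7.png

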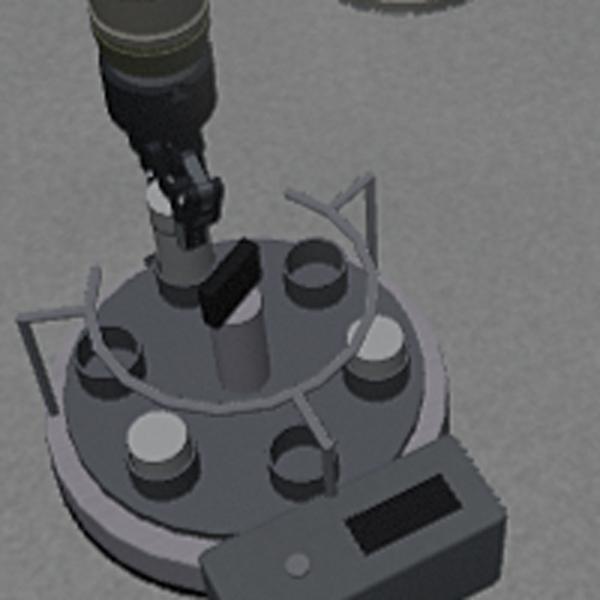

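```bash
python3 -m inch '[[0,0,0.3,0,-1],[0,0,0.4,0,-1],[0,0,0.4,0,-1],[0,0,0.4,0,-1],[0,0,0.2,0,-1],[0,0,0,0,-1]]'
```

```text
clock: 11.88
tcp_pos: [512.1, -168.6, 191.5]
tool_rot: [3.002, 0.817, -0.009]
contact_force: [-0.5, -0.5, -1.5]
finger_gap: 0.48
```

```bash
python3 -m inch '[[0,0,0.3,0,-1],[0,0,0.4,0,-1],[0.02,0,0.4,0,-1],[0,0,0.4,0,-1],[0,0,0.2,0,-1],[0,0,0.1,0,-1],[0,0,0,0,-1],[0,0,0,0,-1],[0,0,0,0,-1]]'
python3 - <<'E'
from h import *
s=cam("scene"); crop(s,175,120,375,320,"pics/s8.png",3)
d=cam("top"); crop(d,300,138,425,278,"pics/t8.png",4)
E
```

```text
clock: 12.63
tcp_pos: [510.8, -167.7, 246.8]
tool_rot: [3.005, 0.818, -0.015]
contact_force: [0.5, 0.7, -1.4]
finger_gap: 0.478
```

View pics/s8.png

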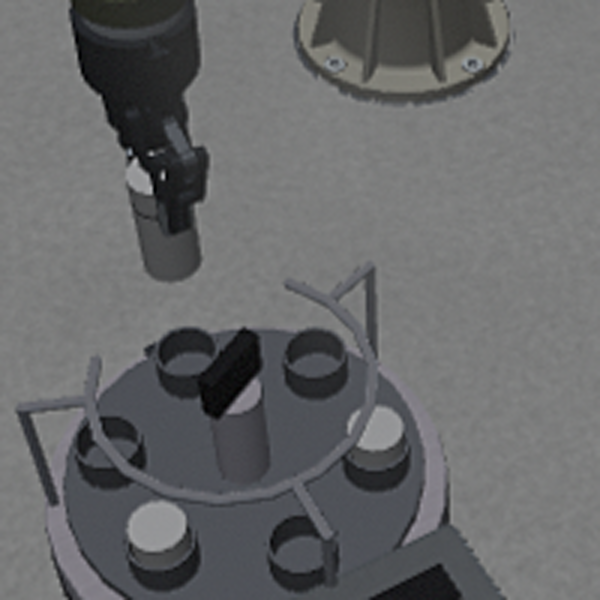

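View pics/t8.png

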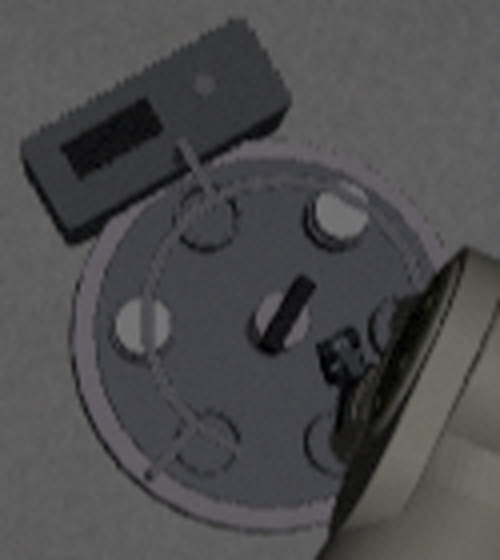

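```bash
python3 -m inch '[[0,0,0,0,-1],[0,0,0,0,-1],[0,0,0,0,-1],[0,0,0,0,-1]]'
python3 - <<'E'
from h import *
s=cam("scene"); q=env.sense(); print(np.abs(q["joint_velocities"]).max())
for z in (194,284,260):
  u,v=proj(s,(512,-168,z)); print(z,(u-175)*3,(v-120)*3)
print(np.degrees(np.arccos(-cv2.Rodrigues(q["tool_rot"])[0][2,2])))
d=cam("top"); crop(s,0,0,640,480,"pics/s9.png",1)
E
```

```text
clock: 13.07
tcp_pos: [509.9, -167.3, 244.9]
tool_rot: [3.008, 0.819, -0.019]
contact_force: [-0.3, 0.1, -2.1]
finger_gap: 0.482
0.0018125653857405132
194 172.12409943714397 262.84863573332393
284 155.2337366599478 172.37847042933691
260 159.9699206214445 197.74698095565847
1.5683797085261733
```

View pics/s9.png

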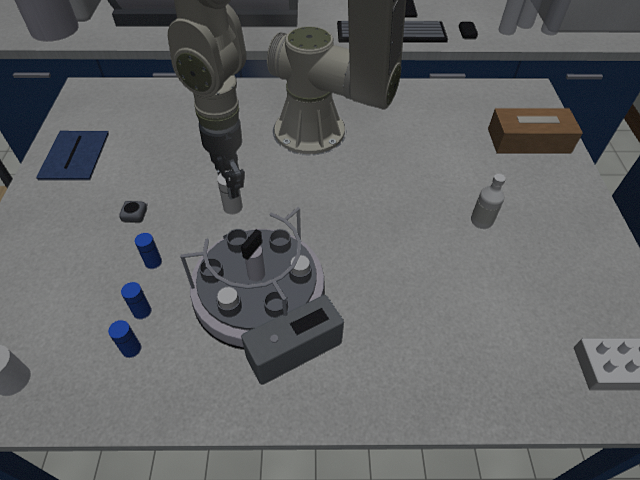

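```bash
python3 -c "
from station import env
print(env.close_job()); print(env.sense()['clock'])"
```

```text
the job is handed in; nothing more can be done
None
the job is handed in; nothing more can be done
```

I gripped the bar, turned the carousel one click clockwise (to about -60°) and let go so it settled in its detent. Then I gripped the tall jar in the gap, lifted it straight up about 127 mm, and handed the job in at about 13 s of the 51 s allowed.

**Carousel:** in the last pictures the pockets lie where the detent puts them. The two short pots stand in their pockets.

**Jar:** it hangs over the gap with its underside at about 192 mm, against the rail top at 170 mm. Its position in the picture matches an upright jar held over the loading place. The only force on the tool is about 2 N, roughly the jar's weight, and the joints were still (under 0.002 rad/s).

**Bench:** the bottle, the tape measure and the blue look-alikes appear in the last scene picture where they were in the first.

**Small disagreements:**
- The two cameras differed by about 4 mm on where the carousel axis is.
- The tool ended tilted about 1.6°. The jar leans about 1° at most, since it was gripped while standing upright.
- While holding, the pose crept 1–2 mm per third of a second, because each row takes the measured pose as its new target.

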